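# Press the lid back onto a paint tin

### The arm

A 7-joint arm with a two-finger parallel gripper is mounted at the origin on the work surface. World frame = base frame: x ahead of the robot, y to its left, z up, the work surface at z = 0. Lengths are in mm, angles in degrees, forces in N, time in s.
With the tool pointing down it reaches from about 400 to 875 mm from the base axis. Payload 4.4 kg.
Tool frame: the origin (TCP) lies at the very end of the fingers, on their centre line; the grasp point (between the pads) lies behind it (grip_point_offset is the z of the grasp point in the tool frame, in mm); z points along the fingers, y is the line along which they close (so a half turn about z gives the same grasp; the last joint's range is limited). The gripper opens to 85 mm and grips with 20 to 120 N. Pads are 22 mm wide; open, the fingers measure 114 mm over their backs; the gripper's body (76 mm by 85 mm) begins 54 mm behind the grasp point. The pads swing forward as they close: fully open they stand 13 mm farther back than shut.
Start: joints at [-68.113, 36.005, 2.206, 86.941, -1.547, 57.084, -1.146], TCP at [281.419, 585.936, 231.313] pointing down, gripper open.
Joint ranges: [-175.42, 175.42], [-21.48, 121.26], [-71.46, 75.88], [10.55, 141.38], [-63.04, 243.04], [13.31, 113.54], [-168.57, 168.57]. Speed limits (degrees/s): [147.25, 147.25, 180, 180, 180, 180, 180].

### API

Orientations are given as [roll, pitch, yaw] about the fixed x, y, z axes, in that order (R = Rz(yaw) Ry(pitch) Rx(roll)).
In Python, from workcell import state, read_camera, hand_in, grip_point_offset gives the robot as it stands.
- The arm moves only by the tool drive_tool, never from a script. Its argument "series" is text: rows parted by semicolons, each of 7 numbers parted by spaces: the finger opening in mm, from 0 to 85.4, then the shift along the world's x, y, z in mm, then the turn, a rotation vector about the world's x, y, z in rad. A call has 1 to 8 rows; each row shifts and turns the commanded pose from where the row before left it; what a row does not reach is not made up. A row lasts 1/12 s, in which the tool goes at most 41.7 mm and 7.16 degrees, less where a joint would pass 70% of its speed; a pose out of reach is approached as far as the arm can. A call with a gripper value outside its range is refused whole. The fingers move at their own pace and stop on an object; "grip_force" is the grip in N (left out, the last holds). Time passes only in rows, so rows that do not move let the fingers close. It gives the time, the measured TCP pose, the force, the opening and the grip force at its end, in the units of the state.
- state(): the state, without advancing time (a new reading comes with each control period).
- read_camera(name): name is "scene" or "top" or "wrist"; returns a dict with "pixels" (384x512x3 uint8, blue, green, red), "range_z" (384x512 float32, mm along the optical axis (not along the pixel's ray), 0 where there is no reading), "mtx" (3x3 intrinsics, pixels), "xyz" and "orientation" of the camera in the world; the wrist camera has in their place "mount" (4x4, takes a point from camera to tool coordinates, whose origin is the TCP and whose axes are the flange's). Camera axes: x right, y up, looking along -z (the intrinsics and any distortion apply to the point x, -y, -z); pixel columns grow to the right and rows downward; lengths in mm; the calibration is good to about 2 mm. The wrist camera is an equidistant fisheye: a pixel r from the principal point sees the ray r / f radians off the axis. A picture is of the moment at which its call begins: read the wrist's pose just before it.
- hand_in(): hands the job in; it is judged then, once.
The state is a dict: "time_s": time; "joint_positions": joint angles; "qvel": joint speeds; "tau": joint torques, N m; "position": TCP position; "eef_rot": TCP orientation; "wrist_force": force on the tool from outside, world axes, zero at the start; "torque": the same for the moment, N m; "width": finger opening in mm; "grip_force": force on a finger pad.
Only numpy, scipy, OpenCV 4.12 (cv2) and the standard library are available. Lean on these libraries where they do the work, as an engineer would, in place of code of your own. Each camera call takes 0.05 s, during which the arm holds its last target. There are 200 camera calls.

### The job

Close the open paint tin. First swing the work lamp aside so that its head is clear of the tin, and push the loose lid across until it drops into the tin's mouth; then press the lid down with the wooden sanding block until it snaps fully home, level all round, and stand the block back on its sole in the red tray. Leave the tin standing upright and do not disturb the other things.

Things in the scene. Friction and masses are not known exactly. Their poses are not given: they have to be found in the camera images.
- lamp_hinge (a point): Black LED work lamp: fixed round foot (150 mm wide, 18 mm high), slim column (18 mm) and on it one level aluminium arm that turns stiffly about the upright column and stays where it is left. This point is on the column's axis at arm height, 272 mm above the worktop; the hub there ends 298 mm above the worktop. The foot stands firm.
- lamp_head (a point): Centre of the lamp's flat round black head (90 mm across, 26 mm thick, from 240 to 266 mm above the worktop), 260 mm out from the column axis. The arm, a flat bar 18 mm wide, passes over it from 271 to 281 mm above the worktop. At the start the head hangs over the tin. A sideways push of about 1 to 2 N on the head turns the arm.
- lamp_arm (a joint): Angle of the lamp arm about its upright column, rad, free to turn from -0.5 to 2.0. It grows clockwise seen from above, that is, the head goes to the robot's left (away from the red tray) as it grows. About 0 at the start.
- tin_mouth (a point): Centre of the mouth of the open round paint tin, level with its rim, 120 mm above the tin's underside, z up. Tin: silver, white and green band, 110 mm across, about 0.6 kg, standing loose on the worktop. Mouth 92 mm across, its flat rim 9 mm broad; just inside the mouth runs a springy steel bead (84 mm across inside it) over which the lid snaps.
- lid_top (a point): Centre of the upper face of the loose round steel lid, z up. Lid: 15 mm high in all, 70 g; its flange is the uppermost 4 mm and 108 mm across, below it a plug 11 mm deep, 81 mm across at its foot and 88 at its widest. At the start it lies flat on the tin's rim, 24 to 31 mm off centre in any direction: this point is then 15 mm above the rim.
- block_grip (a point): Middle of the upright grip of the wooden hand sanding block. Block: foot 100 x 62 x 22 mm with a cork sole, on it an upright grip 84 mm long, 26 mm thick and 50 mm high; 72 mm high in all, 0.17 kg. This point is 47 mm above the sole, 25 mm above the foot's top. x axis along the block, y across the grip (the 26 mm way), z up. It stands in the red tray.
- tray_in (a point): Centre of the inner floor of the red, shallow tray, 4 mm above the worktop: outside 200 (x) x 150 (y) x 22 mm, walls 4 mm. It is fixed.
- jar: Bystander: glass jar with a red cap, 76 mm across, 110 mm high; origin under its centre.
- brush: Bystander: flat paint brush with a wooden handle, about 200 mm long, lying on the worktop to the robot's left.
- pot: Bystander: terracotta pot, 90 mm across, 85 mm high; origin under its centre.
- tin2: Bystander: small closed tin with a blue band, 74 mm across, 90 mm high; origin under its centre.
- lid: The same lid; origin under the centre of its plug. Pushed sideways by the edge of its flange to the middle of the mouth it drops in and rests loosely on the springy bead, often tilted by up to 9 degrees, upper face about 11 mm above the rim at its centre. Pressed with 10 to 15 N it levels and snaps past the bead until the flange lies on the rim all round: upper face 4 mm above the rim.
There are look-alikes about, which are no part of the job. Of the things like the part that bears tray_in, leave any that is black; of the rest the larger one is meant.

How it is judged (in metres and radians):
On the way, in this order (a step that is already met when the one before it is completed fails the run):
1. the lamp head is swung clear of the tin (not over it any more) (horizontal distance between lamp_head and tin_mouth above 0.11 m), for 0.2 s.
2. the lid has dropped into the mouth, not yet snapped home (horizontal distance between lid_top and tin_mouth below 0.008 m and z of lid_top in the frame of tin_mouth below 0.013 m), for 0.1 s.
3. the lid is home, under the pressing block (z of lid_top in the frame of tin_mouth below 0.0055 m and contact force between block and lid above 1.5 N), for 0.04 s.
At the end, for the whole second after the job is handed in: Lid snapped home (upper face under 5.5 mm above the rim, within 4 mm of centre, level within 0.035 rad); tin upright on the worktop; lamp head at least 110 mm, centre to centre, to the side of the tin; block standing on its sole on the tray floor, let go and at rest (z of lid_top in the frame of tin_mouth below 0.0055 m and horizontal distance between lid_top and tin_mouth below 0.004 m and angle between the z axis of lid_top and the z axis of tin_mouth, either way round below 0.035 rad and angle between tin_mouth's own z axis and vertical below 0.05 rad and height (world z) of tin_mouth below 0.124 m and horizontal distance between lamp_head and tin_mouth above 0.11 m and x of block_grip in the frame of tray_in between -0.07 and 0.07 m and y of block_grip in the frame of tray_in between -0.055 and 0.055 m and z of block_grip in the frame of tray_in below 0.053 m and angle between block_grip's own z axis and vertical below 0.08 rad and linear speed of each of tin, block below 0.02 m/s); the robot touches nothing.
It fails at once if the tin is tipped by more than about 15 degrees (angle between tin_mouth's own z axis and vertical above 0.26 rad).
It fails at once if the lid is pressed home with the fingers instead of the block (contact force between the fingers and lid above 4 N and z of lid_top in the frame of tin_mouth below 0.0075 m).
It fails at once if the jar, the brush, the pot or the blue tin is moved by more than 30 mm (distance of any of jar, brush, pot, tin2 from where it was at the start of the episode above 0.03 m).
It also fails if it takes over 67 s, if anything falls off the work surface, if the arm or the gripper's body presses on something with over 40 N, if the wrist force passes 120 N, or if a joint passes its speed limit or range.

## Working session

There is one attempt and no reset: what is moved stays moved. The work goes in short steps, Python scripts to look and compute and a tool call to move; the robot and the scene stay as the last step left them, time stands still between calls to the robot, and variables do not carry over. Pictures are saved under pics/ and viewed, at most 12 in all, crops included, and the job is handed in when it is done.

Besides the shell and the picture viewer there is one more tool, called after "Emit:" as name(argument=value, ...) on one line, values as JSON. drive_tool: Moves the arm, as the interface text tells. Its arguments: {"type":"object","properties":{"series":{"type":"string"},"grip_force":{"type":"number"}},"required":["series"]}

```bash
mkdir -p pics; cat > h.py <<'E'
import numpy as np, cv2
from scipy.spatial.transform import Rotation as R
from workcell import state, read_camera, hand_in, grip_point_offset
def cloud(c):
    h,w=c['range_z'].shape; K=np.array(c['mtx']); u,v=np.meshgrid(np.arange(w),np.arange(h)); z=c['range_z'].astype(float)
    P=np.stack([(u-K[0,2])/K[0,0]*z,-(v-K[1,2])/K[1,1]*z,-z],-1)
    o=np.array(c['orientation'],float)
    M=o if o.shape==(3,3) else R.from_euler('xyz',o,degrees=True).as_matrix()
    W=P@M.T+np.array(c['xyz']); W[z==0]=np.nan
    return W
E
python3 - <<'E'
from h import *
print(state(), grip_point_offset)
for n in('scene','top'):
    c=read_camera(n); print(n,c['mtx'],c['xyz'],c['orientation'],c.keys()); cv2.imwrite(f'pics/{n}0.png',c['pixels']); np.savez(n+'0.npz',**c)
E
```

```text
{'time_s': 0.0, 'joint_positions': array([-68.11476179,  36.05854353,   2.2014692 ,  86.99584645,
        -1.54637001,  57.0845339 ,  -1.14468953]), 'qvel': array([ 0.02121629, -0.02212234,  0.00819253,  0.00504947, -0.01087843,
        0.01731224, -0.00395791]), 'tau': array([-2.32614620e-04, -5.63408446e+01,  1.22583356e+00, -1.93441057e+01,
        1.07788263e-02,  1.06957546e-02,  2.34615169e-05]), 'position': array([281.11621088, 585.36985002, 230.3938176 ]), 'eef_rot': array([-1.79890732e+02,  1.30039423e-03,  1.54347151e+02]), 'wrist_force': array([-0.5218623 ,  0.48928298, -0.45549582]), 'torque': array([-0.05910488, -0.03534547,  0.03212162]), 'grip_force': 0.0, 'width': 85.30498851194496} -18.700000000000003
scene [[380.35106507   0.         260.00220849]
 [  0.         380.35106507 190.11373629]
 [  0.           0.           1.        ]] [1073.21887876 -913.77991158 1119.011028  ] [48.42376171 -1.13001117 35.31622903] dict_keys(['pixels', 'range_z', 'mtx', 'xyz', 'orientation'])
top [[376.84578565   0.         262.71443339]
 [  0.         376.84578565 190.73929965]
 [  0.           0.           1.        ]] [ 202.43515287  -66.30947521 1623.10535768] [ 10.7939382   -0.37107671 -91.06733338] dict_keys(['pixels', 'range_z', 'mtx', 'xyz', 'orientation'])
```

View pics/scene0.png

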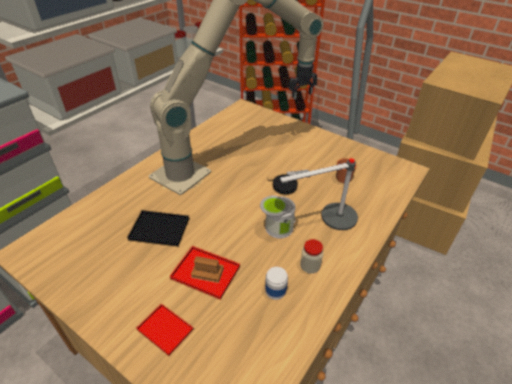

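View pics/top0.png

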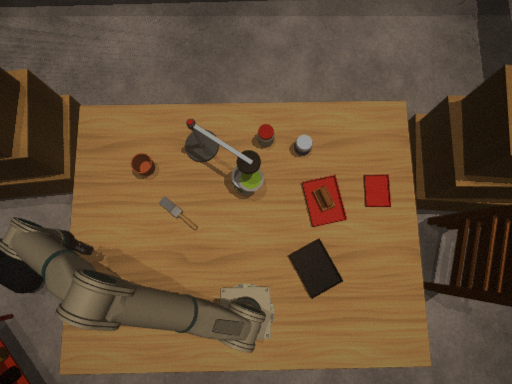

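The scene shows the lamp over the tin (scene 280,215; top 248,175). The block stands in the red tray (top 323,200). The black tray and a smaller red one are decoys. Next I'll measure.

```bash
python3 - <<'E'
from h import *
ims=[]
for n,(x0,y0,w,h) in (('top',(180,110,170,125)),('scene',(160,150,200,150))):
    c=dict(np.load(n+'0.npz')); W=cloud(c); 
    ims.append(cv2.resize(c['pixels'][y0:y0+h,x0:x0+w],(600,450) if 0 else (400,300),interpolation=cv2.INTER_CUBIC))
    print(n,'table z',np.nanmedian(W[...,2][(abs(W[...,2])<20)]))
    hsv=cv2.cvtColor(c['pixels'],cv2.COLOR_BGR2HSV)
    X,Y,Z=W[...,0],W[...,1],W[...,2]
    def rep(name,m):
        m=m.astype(np.uint8); k,l,s,ce=cv2.connectedComponentsWithStats(m)
        for i in range(1,k):
            if s[i,4]>15:
                p=W[l==i]; r=cv2.minAreaRect(p[:,:2].astype(np.float32)); e=cv2.minEnclosingCircle(p[:,:2].astype(np.float32))
                print(name,s[i,4],'med',np.nanmedian(p,0).round(),'rect',np.round(r[0],1),np.round(r[1]),round(r[2],1),'circ',np.round(e[0],1),round(e[1],1))
    on=(X>250)&(X<1000)&(abs(Y)<650)
    rep('h255-320',on&(Z>255)&(Z<320)&(Y<400))
    rep('h225-255',on&(Z>225)&(Z<255)&(Y<400))
    rep('h95-150',on&(Z>95)&(Z<150)&(Y<400))
    rep('h60-95',on&(Z>60)&(Z<95)&(Y<450))
    rep('h30-60',on&(Z>30)&(Z<60)&(Y<450))
    red=((hsv[...,0]<8)|(hsv[...,0]>172))&(hsv[...,1]>170)&(hsv[...,2]>80)
    rep('red',on&red&(Z<60)&(Y<200))
cv2.imwrite('pics/crop.png',np.hstack(ims))
E
```

```text
top table z -0.045530844666586745
h255-320 779 med [601.   2. 275.] rect [649.5  60.7] [319.  86.] 49.7 circ [637.   71.3] 160.4
h95-150 197 med [746. -96. 110.] rect [747.  -96.5] [64. 63.] 26.0 circ [747.2 -98.5] 33.7
h95-150 21 med [715. 183. 122.] rect [716.6 185.2] [ 7. 17.] 20.3 circ [718.9 186. ] 8.5
h95-150 512 med [532. -23. 134.] rect [537.8 -16.5] [134.  95.] 79.7 circ [548.2 -19.2] 67.9
h60-95 73 med [719. -96.  81.] rect [730.6 -93.3] [73. 41.] 77.3 circ [743.9 -96.3] 37.3
h60-95 232 med [ 699. -257.   88.] rect [ 702.6 -259.6] [71. 68.] 63.0 circ [ 703.9 -258.9] 36.8
h60-95 102 med [625. 411.  80.] rect [625.2 416.8] [86. 63.] 2.0 circ [624.7 427.1] 44.7
h60-95 129 med [ 471. -341.   74.] rect [ 471.3 -342.2] [83. 26.] 24.1 circ [ 471.9 -343.6] 41.4
h30-60 30 med [716. -92.  46.] rect [722.9 -96. ] [70. 26.] 87.8 circ [735.9 -96.5] 35.2
h30-60 17 med [715. 181.  38.] rect [716.1 184.1] [12. 26.] 30.1 circ [721.5 187.3] 12.8
h30-60 36 med [ 672. -248.   45.] rect [ 682.8 -249.5] [71. 28.] 65.3 circ [ 695.5 -255.3] 35.3
h30-60 23 med [660. 435.  45.] rect [659.  430.4] [ 
[... 1901 characters left out ...]
 50.] 82.9 circ [621.  394.1] 25.1
h30-60 28 med [725. 179.  44.] rect [724.4 178.4] [20. 12.] 0.6 circ [724.4 181.2] 10.3
h30-60 148 med [581. -54.  45.] rect [568.1 -40. ] [108.  48.] 24.6 circ [558.1 -18.1] 53.9
h30-60 120 med [ 763. -130.   46.] rect [ 756.2 -118.9] [75. 36.] 24.1 circ [ 748.9 -102.5] 37.5
h30-60 130 med [ 480. -354.   46.] rect [ 478.9 -355.3] [84. 23.] 36.3 circ [ 473.3 -347.7] 42.0
h30-60 114 med [ 722. -293.   46.] rect [ 719.  -283.2] [70. 27.] 34.3 circ [ 712.1 -273.1] 35.0
red 1525 med [ 467. -362.    4.] rect [ 457.  -348.8] [215. 153.] 11.0 circ [ 458.7 -347.8] 127.3
red 1501 med [ 501. -583.    2.] rect [ 499.3 -583.1] [107. 153.] 89.8 circ [ 503.2 -585.2] 86.6
```

View pics/crop.png

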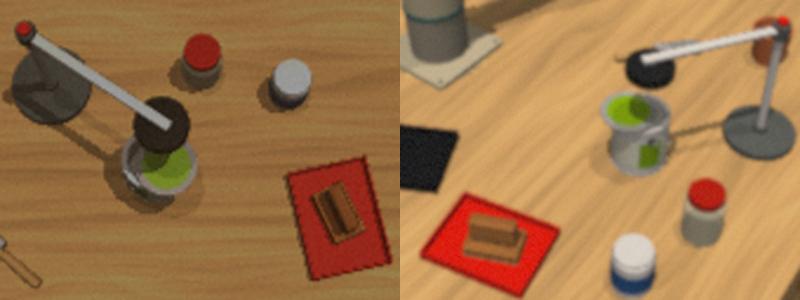

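Emit:
drive_tool(series="0 0 0 35 0 0 0; 0 0 0 35 0 0 0;0 5 -10 35 0 0 -0.03;0 12 -22 30 0 0 -0.06;0 18 -33 0 0 0 -0.06;0 18 -33 0 0 0 -0.06;0 18 -33 0 0 0 -0.06;0 18 -33 0 0 0 -0.06")

```text
time_s: 0.77
position: [370.8, 420.1, 366.2]
eef_rot: [-180.0, -0.0, 135.3]
wrist_force: [0.9, -0.8, 0.4]
width: 0.1
grip_force: 0.0
```

Emit:
drive_tool(series="0 18 -33 0 0 0 -0.06;0 18 -33 0 0 0 -0.06;0 18 -33 0 0 0 -0.06;0 18 -33 0 0 0 -0.06;0 18 -33 0 0 0 -0.06;0 18 -33 0 0 0 -0.06;0 18 -33 0 0 0 -0.06;0 18 -33 0 0 0 -0.06")

```text
time_s: 1.43
position: [514.7, 156.2, 366.2]
eef_rot: [-180.0, -0.0, 107.8]
wrist_force: [0.1, 0.7, -0.8]
width: -0.1
grip_force: 0.0
```

Emit:
drive_tool(series="0 18 -33 0 0 0 -0.06;0 18 -33 0 0 0 -0.06;0 18 -33 0 0 0 -0.06;0 18 -33 0 0 0 -0.06;0 18 -33 0 0 0 -0.06;0 18 -33 0 0 0 -0.06;0 13 -26 0 0 0 -0.06;0 0 0 0 0 0 0")

```text
time_s: 2.1
position: [636.1, -74.3, 365.4]
eef_rot: [180.0, 0.4, 83.2]
wrist_force: [-0.8, -0.9, -0.2]
width: 0.5
grip_force: 0.0
```

Emit:
drive_tool(series="0 8 -12 0 0 0 0;0 0 0 -38 0 0 0;0 0 0 -38 0 0 0;0 0 0 -38 0 0 0;0 0 0 0 0 0 0")

```text
time_s: 2.52
position: [638.2, -75.8, 244.4]
eef_rot: [-179.1, -0.1, 83.9]
wrist_force: [-1.9, 0.5, -0.8]
width: -0.3
grip_force: 0.0
```

Emit:
drive_tool(series="0 -13 8 2 0 0 0;0 -13 9 2 0 0 0;0 -14 8 2 0 0 0;0 -14 8 0 0 0 0;0 -13 9 0 0 0 0;0 -13 10 0 0 0 0;0 -12 11 0 0 0 0;0 -12 11 0 0 0 0")

```text
time_s: 3.18
position: [539.8, -4.2, 260.4]
eef_rot: [179.8, 0.0, 83.9]
wrist_force: [0.8, -2.0, -0.4]
width: 0.1
grip_force: 0.6
```

Emit:
drive_tool(series="0 -11 12 0 0 0 0;0 -10 12 0 0 0 0;0 -9 13 0 0 0 0;0 -9 14 0 0 0 0;0 -7 14 0 0 0 0;0 -7 15 0 0 0 0;0 -6 15 0 0 0 0;0 -5 15 0 0 0 0")

```text
time_s: 3.85
position: [476.3, 106.6, 260.4]
eef_rot: [179.8, -0.1, 83.9]
wrist_force: [1.1, -0.8, -0.0]
width: -0.1
grip_force: 0.6
```

Emit:
drive_tool(series="0 -4 16 0 0 0 0;0 -3 16 0 0 0 0;0 -2 16 0 0 0 0;0 -1 16 0 0 0 0;0 0 16 0 0 0 0;0 0 12 0 0 0 0;0 0 0 0 0 0 0")

```text
time_s: 4.43
position: [465.8, 201.3, 259.5]
eef_rot: [179.9, -0.2, 84.1]
wrist_force: [-0.7, 0.7, -0.7]
width: -0.3
grip_force: 0.0
```

```bash
python3 - <<'E'
from h import *
a=read_camera('scene'); cv2.imwrite('pics/scene1.png',a['pixels'])
E
```

```text
(no output)
```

View pics/scene1.png

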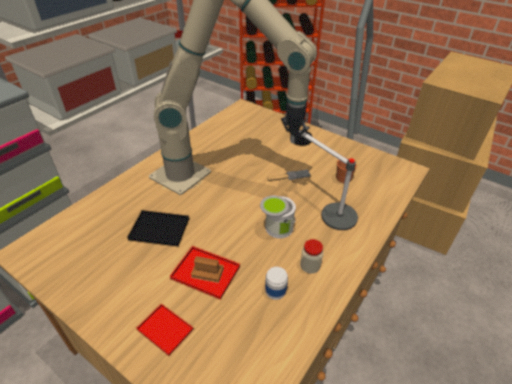

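The lamp head now hangs at about scene (300,138), well clear of the tin. I'll retreat and measure the tin and lid.

Emit:
drive_tool(series="0 0 -20 0 0 0 0;0 0 -20 30 0 0 0;0 0 0 40 0 0 0;0 0 0 40 0 0 0;0 0 0 0 0 0 0")

```text
time_s: 4.9
position: [469.4, 156.6, 375.9]
eef_rot: [179.3, -0.4, 83.7]
wrist_force: [1.2, 0.2, 0.2]
width: 0.1
grip_force: 0.0
```

```bash
cat > m.py <<'E'
from h import *
import sys
def fit(p):
    A=np.c_[2*p,np.ones(len(p))]; s=np.linalg.lstsq(A,(p**2).sum(1),rcond=None)[0]; return s[:2],np.sqrt(s[2]+s[:2]@s[:2])
def plane(c,uv,z):
    K=np.array(c['mtx']);M=R.from_euler('xyz',c['orientation'],degrees=True).as_matrix()
    uv=np.asarray(uv,float); d=np.c_[(uv[:,0]-K[0,2])/K[0,0],-(uv[:,1]-K[1,2])/K[1,1],-np.ones(len(uv))]@M.T
    o=np.array(c['xyz']); return (o+d*((z-o[2])/d[:,2])[:,None])[:,:2]
if __name__=='__main__':
    ims=[]
    for n in('top','scene'):
        c=read_camera(n); W=cloud(c); X,Y,Z=W[...,0],W[...,1],W[...,2]
        roi=(np.hypot(X-550,Y+20)<110)&(Z>20)&(Z<160)
        hsv=cv2.cvtColor(c['pixels'],cv2.COLOR_BGR2HSV)
        ys,xs=np.where(roi); x0,x1,y0,y1=xs.min()-4,xs.max()+4,ys.min()-4,ys.max()+4
        ims.append(cv2.resize(c['pixels'][y0:y1,x0:x1],(400,400),interpolation=cv2.INTER_CUBIC))
        print(n,'crop',x0,x1,y0,y1)
        print(np.histogram(Z[roi],bins=np.arange(90,145,4)))
        for lo,hi in((129,140),(122,129),(112,123)):
            m=roi&(Z>lo)&(Z<hi)
            if m.sum()>10:
                e=cv2.minEnclosingCircle(W[m][:,:2].astype(np.float32)); print(lo,hi,m.sum(),np.round(e[0],1),round(e[1],1),np.median(W[m],0).round(1))
        g=roi&(hsv[...,0]>30)&(hsv[...,0]<50)&(hsv[...,1]>120)&(Z>115)
        if g.sum()>10:
            e=cv2.minEnclosingCircle(W[g][:,:2].astype(np.float32)); print('green',g.sum(),np.round(e[0],1),round(e[1],1),np.median(W[g],0))
    cv2.imwrite('pics/%s.png'%sys.argv[1],np.hstack(ims))
E
python3 m.py tin1
```

```text
top crop 227 267 159 196
(array([  4,   1,   3,   3,   2,   8,  47,  37,  25,  47, 180, 224,  87]), array([ 90,  94,  98, 102, 106, 110, 114, 118, 122, 126, 130, 134, 138,
       142]))
129 140 492 [539.3 -30.7] 53.8 [539.5 -30.8 134.8]
122 129 54 [548.4 -18. ] 65.9 [554.9  -8.4 126.4]
112 123 99 [556.4  -4.8] 54.8 [573.8  26.5 117.8]
green 320 [539.5 -32.1] 42.0 [538.96362468 -30.9562473  135.04182817]
scene crop 257 299 192 239
(array([ 32,  18,  24,  13,  17,  23,  54,  47,   4,  30, 259, 165,   6]), array([ 90,  94,  98, 102, 106, 110, 114, 118, 122, 126, 130, 134, 138,
       142]))
129 140 448 [540.5 -32.1] 55.7 [540.5 -35.8 133.3]
122 129 16 [546.5 -15.4] 62.9 [561.4 -25.2 128.1]
112 123 113 [554.5  -9.7] 57.0 [587.6   6.6 117.4]
green 249 [536.5 -33.9] 42.0 [536.82630703 -32.81670504 133.41851565]
```

View pics/tin1.png

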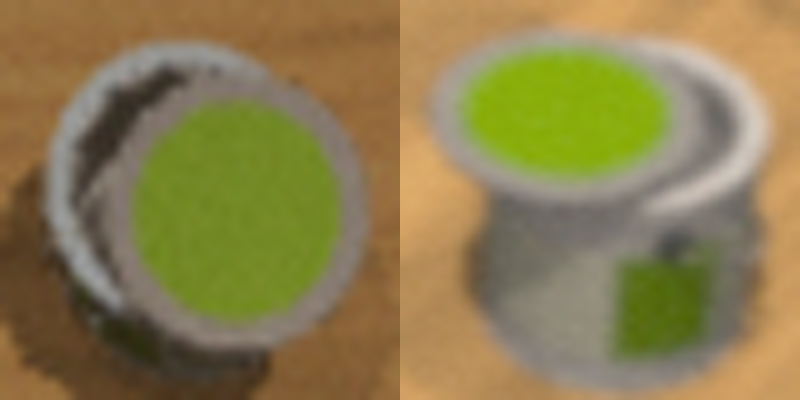

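The crop shows the lid offset from the tin mouth toward the robot's right and front. Lid centre is about (539.5,-31) and tin centre about (556,-6). I'll push along 57°.

Emit:
drive_tool(series="40 3 -38 0 0 0 -0.067;40 3 -38 0 0 0 -0.067;40 3 -38 0 0 0 -0.067;40 3 -38 0 0 0 -0.067;40 3 -38 -20 0 0 -0.067;40 3 -38 -30 0 0 -0.067;40 3 -35 -36 0 0 -0.067;40 0 0 0 0 0 0")

```text
time_s: 5.67
position: [480.5, -98.7, 288.3]
eef_rot: [-179.6, 0.5, 56.3]
wrist_force: [-0.5, 0.1, 0.4]
width: 39.8
grip_force: 0.0
```

```bash
python3 - <<'E'
from h import *
s=state(); print(s['position'],s['eef_rot'],s['width'])
c=read_camera('wrist'); np.savez('w0.npz',**c,pos=s['position'],rot=s['eef_rot']); print(c['mtx'],c['mount'],c.keys()); cv2.imwrite('pics/w0.png',c['pixels'])
E
```

```text
[480.50224355 -98.65488684 288.33966831] [-179.60846012    0.49148488   56.27112775] 39.844216295093155
[[297.31863964   0.         257.27834017]
 [  0.         297.31863964 190.1866361 ]
 [  0.           0.           1.        ]] [[ 3.38671791e-04  9.58723836e-01  2.84338690e-01  7.33390499e+01]
 [ 9.99999917e-01 -3.88865429e-04  1.20077899e-04 -5.15758236e-02]
 [ 2.25691030e-04  2.84338626e-01 -9.58723889e-01 -1.41693893e+02]
 [ 0.00000000e+00  0.00000000e+00  0.00000000e+00  1.00000000e+00]] dict_keys(['pixels', 'range_z', 'mtx', 'mount'])
```

View pics/w0.png

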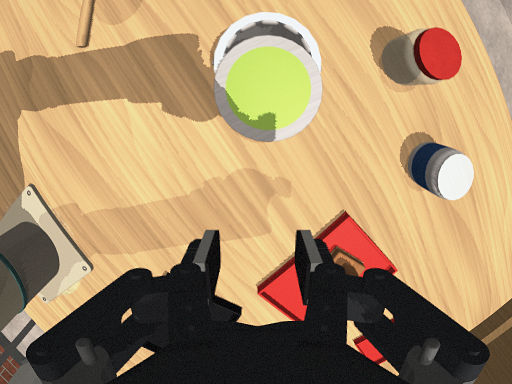

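The wrist view shows the lid (268,88) covering the near side of the mouth, with the rim arc visible above it (214–322, 12–60). I'll fit both circles.

```bash
cat >> h.py <<'E'
def wplane(c,pos,rot,uv,z):
    K=np.array(c['mtx']);uv=np.asarray(uv,float);a=(uv-K[:2,2])/K[0,0];r=np.hypot(*a.T);s=np.sin(r)/np.maximum(r,1e-9)
    d=np.c_[a[:,0]*s,-a[:,1]*s,-np.cos(r)]; M=np.array(c['mount']);T=R.from_euler('xyz',rot,degrees=True).as_matrix()
    d=d@M[:3,:3].T@T.T; o=T@M[:3,3]+np.array(pos); return (o+d*((z-o[2])/d[:,2])[:,None])[:,:2]
def fitr(p,r,c0):
    from scipy.optimize import least_squares
    q=least_squares(lambda c:np.hypot(*(p-c).T)-r,c0,loss='soft_l1'); return q.x,np.std(q.fun)
E
python3 - <<'E'
from h import *
from m import fit
c=dict(np.load('w0.npz')); hsv=cv2.cvtColor(c['pixels'],cv2.COLOR_BGR2HSV)
m=((hsv[...,1]<60)&(hsv[...,2]>120)|(hsv[...,0]>30)&(hsv[...,0]<50)&(hsv[...,1]>80)&(hsv[...,2]>60)).astype(np.uint8)
m[:,:205]=0;m[:,330:]=0;m[150:]=0
m=cv2.morphologyEx(m,cv2.MORPH_OPEN,np.ones((3,3)))
k=max(cv2.findContours(m,cv2.RETR_EXTERNAL,cv2.CHAIN_APPROX_NONE)[0],key=cv2.contourArea)[:,0]
a=k[k[:,1]<50]; b=k[k[:,1]>80]
for p,z,r in((a,120,55),(b,133,54)):
    q=wplane(c,c['pos'],c['rot'],p,z); print(len(p),fit(q),fitr(q,r,q.mean(0)))
E
```

```text
122 (array([552.27178596,  -6.89535948]), np.float64(55.10415163428142)) (array([552.33737861,  -6.79489292]), np.float64(0.34321369298240695))
165 (array([537.69527493, -29.8083099 ]), np.float64(53.23315158884443)) (array([538.23870194, -29.01464337]), np.float64(0.46260175067296944))
```

Emit:
drive_tool(series="40 9 -6 0 0 0 0;40 0 0 -36 0 0 0;40 0 0 -36 0 0 0;40 0 0 -36 0 0 0;40 0 0 -36 0 0 0;40 0 0 -17 0 0 0;40 0 0 0 0 0 0;40 0 0 0 0 0 0")

```text
time_s: 6.38
position: [495.1, -97.8, 132.4]
eef_rot: [-180.0, -0.0, 57.1]
wrist_force: [0.2, 0.0, -0.0]
width: 40.2
grip_force: 0.0
```

Emit:
drive_tool(series="40 0 0 -11 0 0 0;40 5 8 0 0 0 0;40 5 8 0 0 0 0;40 2 3 0 0 0 0;40 2 3 0 0 0 0;40 2 3 0 0 0 0;40 2 3 0 0 0 0;40 2 3 0 0 0 0")

```text
time_s: 7.05
position: [514.6, -67.4, 121.7]
eef_rot: [180.0, -0.0, 57.0]
wrist_force: [-0.0, 0.5, -0.2]
width: 40.3
grip_force: 0.1
```

Emit:
drive_tool(series="40 2 3 0 0 0 0;40 0 0 0 0 0 0;40 0 0 0 0 0 0")

```text
time_s: 7.3
position: [516.5, -64.1, 121.3]
eef_rot: [-180.0, -0.0, 57.0]
wrist_force: [0.1, -0.4, -0.1]
width: 39.7
grip_force: 0.0
```

```bash
cat > wl.py <<'E'
from h import *
import sys
s=state(); c=read_camera('wrist'); print(s['position'].round(1),s['eef_rot'].round(2),s['wrist_force'].round(1))
np.savez(sys.argv[1]+'.npz',**c,pos=s['position'],rot=s['eef_rot']); cv2.imwrite('pics/%s.png'%sys.argv[1],c['pixels'])
E
python3 wl.py w1
```

```text
[516.5 -64.1 121.3] [-1.7999e+02 -1.0000e-02  5.7030e+01] [ 0.1 -0.4 -0.1]
```

View pics/w1.png

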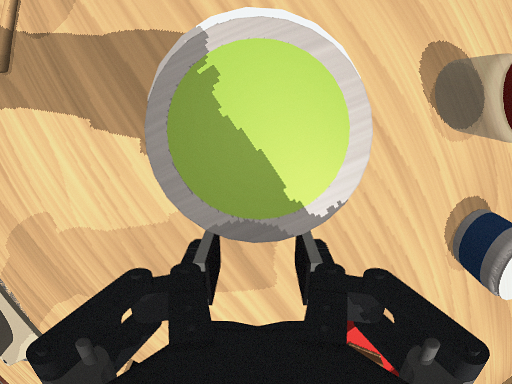

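The fingers touch the lid edge (212–300, 238). Only a thin rim crescent is left at the top, so the lid is nearly centred.

Emit:
drive_tool(series="40 1 1.6 0 0 0 0;40 1 1.6 0 0 0 0;40 1 1.6 0 0 0 0;40 0 0 0 0 0 0;40 0 0 0 0 0 0")

```text
time_s: 7.77
position: [519.1, -59.7, 121.3]
eef_rot: [-180.0, 0.0, 57.0]
wrist_force: [-1.0, -0.1, -0.2]
width: 39.9
grip_force: 0.4
```

```bash
cat > lz.py <<'E'
from h import *
from m import fit
s=state(); c=read_camera('wrist'); T=R.from_euler('xyz',s['eef_rot'],degrees=True).as_matrix()
K=np.array(c['mtx']);M=np.array(c['mount']); z=c['range_z'].astype(float)
hsv=cv2.cvtColor(c['pixels'],cv2.COLOR_BGR2HSV)
m=(hsv[...,0]>30)&(hsv[...,0]<50)&(hsv[...,1]>100)&(z>0)
n,l,st,_=cv2.connectedComponentsWithStats(m.astype(np.uint8)); m=l==1+np.argmax(st[1:,4])
v,u=np.where(m); a=(np.c_[u,v]-K[:2,2])/K[0,0]; r=np.hypot(*a.T); q=np.tan(r)/np.maximum(r,1e-9)
zz=z[v,u]; P=np.c_[a[:,0]*q*zz,-a[:,1]*q*zz,-zz]; W=(P@M[:3,:3].T+M[:3,3])@T.T+s['position']
A=np.c_[W[:,:2]-W[:,:2].mean(0),np.ones(len(W))]; f=np.linalg.lstsq(A,W[:,2],rcond=None)[0]
e=cv2.minEnclosingCircle(W[:,:2].astype(np.float32))
print('tcp',s['position'].round(1),'F',s['wrist_force'].round(1),'green z',f[2].round(2),'slope',f[:2].round(3),'centre',np.round(e[0],1),round(e[1],1))
E
python3 lz.py
python3 - <<'E'
from h import *
c=dict(np.load('w1.npz'))
E
```

```text
tcp [519.1 -59.7 121.3] F [-1.  -0.1 -0.2] green z 129.87 slope [-0.046 -0.116] centre [552.6  -8. ] 42.2
```

The lid has dropped in: centre (552.6,-8), z about 130, tilted about 7°. I'll back off and re-check, then fetch the block.

Emit:
drive_tool(series="40 -6 -9 0 0 0 0;40 -10 -16 0 0 0 0;40 0 0 36 0 0 0;40 0 0 36 0 0 0;40 0 0 36 0 0 0;40 0 0 30 0 0 0;40 0 0 0 0 0 0;40 0 0 0 0 0 0")

```text
time_s: 8.48
position: [504.1, -85.5, 261.1]
eef_rot: [179.8, -0.1, 57.0]
wrist_force: [-0.2, -0.2, -1.1]
width: 40.3
grip_force: 0.0
```

```bash
python3 lz.py; python3 wl.py w2; python3 - <<'E'
from h import *
from m import fit
c=dict(np.load('w2.npz')); hsv=cv2.cvtColor(c['pixels'],cv2.COLOR_BGR2HSV)
# rim: grey blob round green
g=((hsv[...,0]>30)&(hsv[...,0]<50)&(hsv[...,1]>80)).astype(np.uint8)
n,l,st,ce=cv2.connectedComponentsWithStats(g); i=1+np.argmax(st[1:,4]); print(ce[i],st[i])
E
```

```text
tcp [504.1 -85.5 261.1] F [-0.2 -0.2 -1.1] green z 129.78 slope [-0.04  -0.106] centre [552.   -7.8] 41.7
[503.1 -85.  259.6] [ 1.7997e+02 -6.0000e-02  5.6980e+01] [-0.4  0.4 -0.7]
[256.58343615  86.21699568] [ 211   42   92   89 6484]
```

View pics/w2.png

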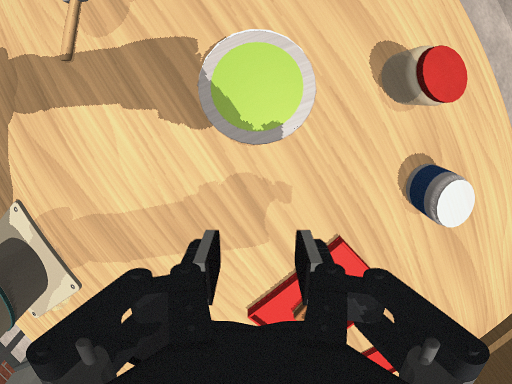

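The lid sits in the mouth (256,86), slightly tilted and covering it fully. On to the block.

Emit:
drive_tool(series="80 -11 -36 0 0 0 -0.072;80 -11 -36 0 0 0 -0.072;80 -11 -36 0 0 0 -0.072;80 -11 -36 0 0 0 -0.072;80 -11 -36 0 0 0 -0.072;80 -11 -36 0 0 0 -0.072;80 -11 -36 0 0 0 -0.072;80 -11 -36 0 0 0 -0.072")

```text
time_s: 9.25
position: [413.8, -373.6, 257.6]
eef_rot: [-179.8, 0.1, 23.8]
wrist_force: [0.5, -0.3, -0.2]
width: 80.1
grip_force: 0.0
```

Emit:
drive_tool(series="80 0 0 0 0 0 0;80 0 0 0 0 0 0")

```text
time_s: 9.42
position: [412.8, -374.7, 257.8]
eef_rot: [-179.9, 0.2, 23.7]
wrist_force: [0.6, -0.2, -0.9]
width: 80.0
grip_force: 0.0
```

```bash
cat > bl.py <<'E'
from h import *
s=state(); c=read_camera('wrist'); T=R.from_euler('xyz',s['eef_rot'],degrees=True).as_matrix()
np.savez('wb.npz',**c,pos=s['position'],rot=s['eef_rot']); cv2.imwrite('pics/wb.png',c['pixels'])
K=np.array(c['mtx']);M=np.array(c['mount']); z=c['range_z'].astype(float)
v,u=np.where(z>0); a=(np.c_[u,v]-K[:2,2])/K[0,0]; r=np.hypot(*a.T); q=np.tan(r)/np.maximum(r,1e-9)
zz=z[v,u]; P=np.c_[a[:,0]*q*zz,-a[:,1]*q*zz,-zz]; W=(P@M[:3,:3].T+M[:3,3])@T.T+s['position']
print(s['position'].round(1),s['eef_rot'].round(2))
near=np.hypot(W[:,0]-472,W[:,1]+343)<90
for lo,hi in((66,80),(18,30)):
    m=near&(W[:,2]>lo)&(W[:,2]<hi); print(m.sum(),W[m].mean(0).round(1) if m.any() else '')
    if m.sum()>20:
        p=W[m]; p=p[np.abs(p[:,2]-np.median(p[:,2]))<3]; print(len(p),np.median(p,0).round(1),cv2.minAreaRect(p[:,:2].astype(np.float32)),np.histogram(p[:,2]))
E
python3 bl.py
```

```text
[ 412.8 -374.7  257.8] [-1.7991e+02  1.6000e-01  2.3680e+01]
1744 [ 469.2 -343.3   74.2]
1594 [ 469.7 -343.3   74.7] ((469.164306640625, -343.34161376953125), (82.02529907226562, 24.985994338989258), 23.856752395629883) (array([ 31,  48,  97, 157, 243, 352, 376, 194,  80,  16]), array([71.61022059, 72.16306928, 72.71591798, 73.26876667, 73.82161536,
       74.37446406, 74.92731275, 75.48016145, 76.03301014, 76.58585883,
       77.13870753]))
2745 [ 475.6 -342.2   23.9]
2180 [ 472.5 -342.5   24.9] ((487.405517578125, -339.5784912109375), (144.8374786376953, 149.16571044921875), 10.780951499938965) (array([ 79,  77,  60, 183, 406, 575, 467, 246,  73,  14]), array([21.61880377, 22.21612112, 22.81343847, 23.41075582, 24.00807317,
       24.60539052, 25.20270787, 25.80002521, 26.39734256, 26.99465991,
       27.59197726]))
```

View pics/wb.png

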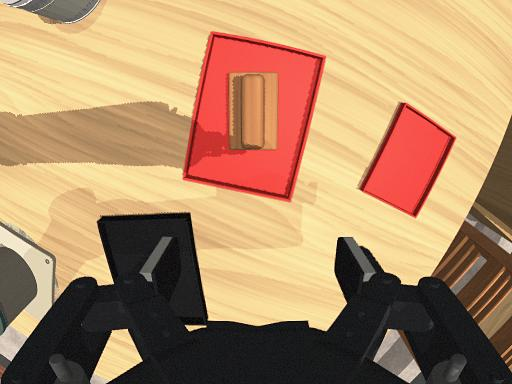

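Block found at (469.2,-343.3), yaw 23.9°, top at z≈75 (about px 252,110). The tool is already aligned with it.

Emit:
drive_tool(series="80 28 16 0 0 0 0;80 28 15.5 0 0 0 0;80 0 0 -36 0 0 0;80 0 0 -36 0 0 0;80 0 0 -36 0 0 0;80 0 0 -36 0 0 0;80 0 0 -36 0 0 0;80 0 0 0 0 0 0")

```text
time_s: 10.13
position: [468.4, -335.0, 72.5]
eef_rot: [-179.3, 0.3, 24.2]
wrist_force: [0.4, 0.7, -0.2]
width: 80.2
grip_force: 0.0
```

Emit:
drive_tool(series="80 0 0 0 0 0 0;80 0 0 0 0 0 0")

```text
time_s: 10.3
position: [472.2, -341.2, 80.7]
eef_rot: [179.9, -0.0, 24.1]
wrist_force: [-0.5, -0.2, 0.4]
width: 80.3
grip_force: 0.0
```

Emit:
drive_tool(series="80 -3 -2 -20 0 0 0;80 0 0 -20 0 0 0;80 0 0 -9 0 0 0;26 0 0 0 0 0 0;20 0 0 0 0 0 0;20 0 0 0 0 0 0;20 0 0 0 0 0 0;20 0 0 0 0 0 0", grip_force=60)

```text
time_s: 10.97
position: [469.2, -343.7, 31.7]
eef_rot: [179.9, -0.1, 24.0]
wrist_force: [1.2, -0.1, 4.1]
width: 25.3
grip_force: 58.7
```

Emit:
drive_tool(series="20 0 0 15 0 0 0;20 0 0 36 0 0 0;20 0 0 36 0 0 0;20 0 0 36 0 0 0;20 0 0 36 0 0 0;20 4 15 18 0 0 0;20 8 34 0 0 0 0;20 8 34 0 0 0 0")

```text
time_s: 11.63
position: [488.7, -261.2, 209.5]
eef_rot: [179.8, -0.1, 23.8]
wrist_force: [0.9, 1.1, -2.0]
width: 25.3
grip_force: 59.6
```

Emit:
drive_tool(series="20 8 34 0 0 0 0;20 9 34 0 0 0 0;20 9 34 0 0 0 0;20 9 34 0 0 0 0;20 9 34 0 0 0 0;20 9 34 0 0 0 0;20 8 34 0 0 0 0;20 3 15 0 0 0 0")

```text
time_s: 12.3
position: [553.1, -0.7, 206.9]
eef_rot: [-179.8, -0.1, 24.4]
wrist_force: [-0.7, 1.1, -1.6]
width: 25.3
grip_force: 59.6
```

Emit:
drive_tool(series="20 0 0 0 0 0 0;20 0 0 0 0 0 0;20 0 0 0 0 0 0")

```text
time_s: 12.55
position: [551.9, -8.4, 207.6]
eef_rot: [180.0, 0.0, 23.9]
wrist_force: [-0.9, -0.6, -1.7]
width: 25.5
grip_force: 59.6
```

Emit:
drive_tool(series="20 0 0 -20 0 0 0;20 0 0 -16 0 0 0;20 0 0 -4 0 0 0;20 0 0 0 0 0 0;20 0 0 -2 0 0 0;20 0 0 -2 0 0 0;20 0 0 0 0 0 0")

```text
time_s: 13.13
position: [552.7, -7.6, 163.8]
eef_rot: [180.0, -0.0, 24.0]
wrist_force: [-0.2, 0.1, -2.3]
width: 25.5
grip_force: 59.5
```

Emit:
drive_tool(series="20 0 0 -1.5 0 0 0;20 0 0 -1.5 0 0 0;20 0 0 -1.5 0 0 0;20 0 0 -1 0 0 0;20 0 0 0 0 0 0")

```text
time_s: 13.55
position: [552.8, -7.1, 158.1]
eef_rot: [180.0, -0.1, 24.0]
wrist_force: [1.2, 0.8, 0.9]
width: 25.4
grip_force: 59.9
```

Touching begins. Pressing on.

Emit:
drive_tool(series="20 0 0 -1 0 0 0;20 0 0 -1 0 0 0;20 0 0 -1 0 0 0;20 0 0 -1 0 0 0;20 0 0 -1 0 0 0;20 0 0 0 0 0 0;20 0 0 0 0 0 0")

```text
time_s: 14.13
position: [553.0, -7.0, 153.2]
eef_rot: [180.0, -0.1, 24.0]
wrist_force: [0.2, 0.6, -0.7]
width: 25.5
grip_force: 59.8
```

Emit:
drive_tool(series="20 0 0 -1 0 0 0;20 0 0 -1 0 0 0;20 0 0 -1 0 0 0;20 0 0 0 0 0 0")

```text
time_s: 14.47
position: [552.3, -7.1, 151.6]
eef_rot: [-179.9, -0.1, 24.0]
wrist_force: [-4.5, 2.5, 20.1]
width: 25.6
grip_force: 62.1
```

Emit:
drive_tool(series="20 0 0 -1 0 0 0;20 0 0 0 0 0 0")

```text
time_s: 14.63
position: [552.3, -7.2, 151.6]
eef_rot: [-179.9, -0.1, 24.0]
wrist_force: [-7.4, 3.2, 27.1]
width: 25.0
grip_force: 63.1
```

Emit:
drive_tool(series="20 0 0 4 0 0 0;20 0 0 14 0 0 0;20 0 0 30 0 0 0;20 -8 -15 30 0 0 0;20 -9 -34 0 0 0 0;20 -9 -34 0 0 0 0;20 -9 -34 0 0 0 0;20 0 0 0 0 0 0")

```text
time_s: 15.3
position: [514.0, -132.8, 227.6]
eef_rot: [179.7, 0.2, 23.4]
wrist_force: [0.7, -1.7, -1.0]
width: 25.3
grip_force: 59.4
```

```bash
python3 lz.py; python3 wl.py w3;  python3 m.py tin3
```

```text
tcp [ 514.  -132.8  227.6] F [ 0.7 -1.7 -1. ] green z 123.33 slope [-0.  0.] centre [552.8  -6.7] 42.2
[ 515.3 -128.8  227. ] [1.7991e+02 1.0000e-01 2.3530e+01] [ 0.7  0.9 -1.6]Traceback (most recent call last):
  File "m.py", line 15, in <module>
    ys,xs=np.where(roi); x0,x1,y0,y1=xs.min()-4,xs.max()+4,ys.min()-4,ys.max()+4
                                     ~~~~~~^^
    return umr_minimum(a, axis, None, out, keepdims, initial, where)
ValueError: zero-size array to reduction operation minimum which has no identity
```

View pics/w3.png

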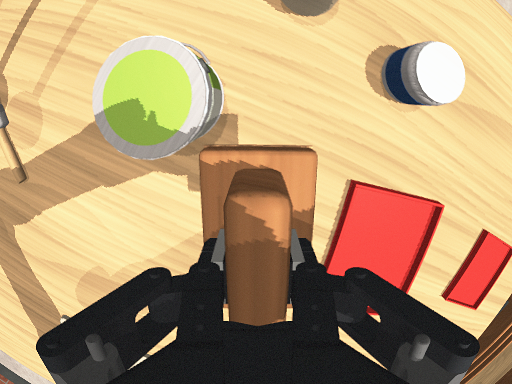

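The lid is home: level, z 123.3, at px (150,97). I'm returning the block to the tray.

Emit:
drive_tool(series="20 -8 -36 0 0 0 0;20 -8 -36 0 0 0 0;20 -8 -36 0 0 0 0;20 -8 -36 0 0 0 0;20 -8 -36 0 0 0 0;20 -7 -34 0 0 0 0;20 0 0 0 0 0 0;20 0 0 0 0 0 0")

```text
time_s: 16.12
position: [469.9, -339.2, 226.3]
eef_rot: [-180.0, 0.1, 23.9]
wrist_force: [-0.4, 1.2, -1.5]
width: 25.4
grip_force: 59.7
```

Emit:
drive_tool(series="20 -2 -3 -36 0 0 0;20 0 0 -36 0 0 0;20 0 0 -36 0 0 0;20 0 0 -36 0 0 0;20 0 0 -30 0 0 0;20 0 0 -10 0 0 0;20 0 0 0 0 0 0;20 0 0 0 0 0 0")

```text
time_s: 16.78
position: [469.4, -340.3, 43.2]
eef_rot: [-180.0, -0.0, 24.1]
wrist_force: [0.8, -0.9, -1.7]
width: 25.6
grip_force: 59.8
```

Emit:
drive_tool(series="20 0 0 -2 0 0 0;20 0 0 -2 0 0 0;20 0 0 0 0 0 0")

```text
time_s: 17.03
position: [469.3, -341.4, 40.1]
eef_rot: [179.9, -0.1, 24.0]
wrist_force: [0.2, -0.5, -1.5]
width: 25.5
grip_force: 59.8
```

Emit:
drive_tool(series="20 0 0 -3 0 0 0;20 0 0 -2 0 0 0;20 0 0 -1.5 0 0 0;20 0 0 -1 0 0 0;20 0 0 0 0 0 0;20 0 0 0 0 0 0")

```text
time_s: 17.53
position: [468.3, -341.2, 31.7]
eef_rot: [-180.0, -0.0, 24.0]
wrist_force: [-1.2, 2.1, 3.5]
width: 25.2
grip_force: 60.5
```

Seated, with the force turning positive at z 31.7. Release and retreat.

Emit:
drive_tool(series="40 0 0 0 0 0 0;80 0 0 0 0 0 0;80 0 0 0 0 0 0;80 0 0 0 0 0 0;80 0 0 20 0 0 0;80 0 0 36 0 0 0;80 0 0 36 0 0 0;80 0 0 36 0 0 0")

```text
time_s: 18.2
position: [467.8, -341.1, 160.4]
eef_rot: [-180.0, 0.1, 24.0]
wrist_force: [0.8, 0.5, 1.4]
width: 80.0
grip_force: 0.0
```

Emit:
drive_tool(series="80 -28 -16 36 0 0 0;80 -28 -16 36 0 0 0;80 0 0 0 0 0 0;80 0 0 0 0 0 0;80 0 0 0 0 0 0")

```text
time_s: 18.62
position: [420.5, -368.2, 221.2]
eef_rot: [-180.0, -0.1, 24.0]
wrist_force: [0.2, 0.3, -0.9]
width: 80.1
grip_force: 0.0
```

```bash
python3 bl.py; python3 m.py tin4; python3 - <<'E'
from h import *
c=read_camera('scene'); cv2.imwrite('pics/end.png',c['pixels']); print(state()['wrist_force'])
E
```

```text
[ 420.5 -368.2  221.2] [-1.7997e+02 -6.0000e-02  2.4000e+01]
2197 [ 468.9 -340.3   74.2]
2019 [ 468.9 -340.4   74.7] ((468.7517395019531, -340.7695617675781), (82.26377868652344, 24.47323989868164), 23.529264450073242) (array([ 39,  87, 115, 247, 367, 460, 419, 220,  50,  15]), array([71.58970117, 72.16780179, 72.7459024 , 73.32400302, 73.90210363,
       74.48020425, 75.05830486, 75.63640548, 76.21450609, 76.79260671,
       77.37070732]))
3288 [ 474.8 -339.7   23.8]
2596 [ 471.8 -339.9   24.9] ((487.4444885253906, -339.5511474609375), (146.23609924316406, 148.68052673339844), 11.664773941040039) (array([ 97,  63,  74, 201, 460, 657, 593, 328, 106,  17]), array([21.58668981, 22.17423436, 22.7617789 , 23.34932345, 23.936868  ,
       24.52441254, 25.11195709, 25.69950163, 26.28704618, 26.87459073,
       27.46213527]))
top crop 227 262 159 195
(array([  3,   4,   0,   1,   2,   1,  26, 125, 219, 117,  14,   1,   0]), array([ 90,  94,  98, 102, 106, 110, 114, 118, 122, 126, 130, 134, 138,
       142]))
129 140 34 [551.1 -11.6] 49.8 [555.1 -10.6 130. ]
122 129 317 [555.   -7.7] 54.5 [557.4  -2.5 124.8]
112 123 203 [555.7  -7.2] 55.5 [559.9  -1.8 120.9]
green 306 [554.7  -7.3] 41.6 [554.51867803  -6.84337964 124.3027899 ]
scene crop 262 299 192 238
(array([ 25,  20,  21,  19,  12,  26,  37, 213, 217,  19,   0,   0,   0]), array([ 90,  94,  98, 102, 106, 110, 114, 118, 122, 126, 130, 134, 138,
       142]))
122 129 235 [554.7 -12.5] 54.3 [559.3 -15.4 123.6]
112 123 329 [553.4 -11.5] 57.3 [558.5 -16.6 120.8]
green 244 [552.   -9.2] 41.7 [551.41086201  -9.89365725 122.49115103]
[ 1.17114578 -0.02934507  0.52098523]
```

View pics/end.png

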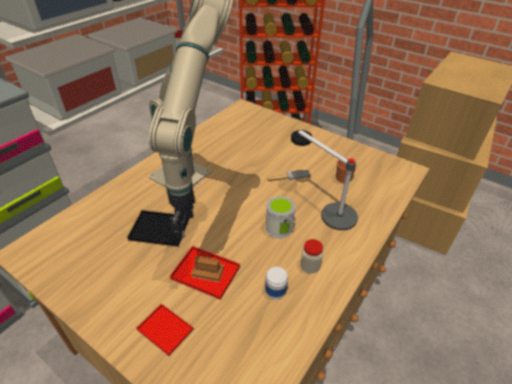

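The tin is closed (280,215), the block stands in the tray (207,267), the lamp head is aside (300,138), and the bystanders have not moved.

```bash
python3 -c "
from workcell import hand_in
print(hand_in())"
```

```text
the job is handed in; nothing more can be done
None
```

I handed the job in at about 19 s of robot time; the hand-in gave no verdict. By my last camera checks the lid is snapped home and level, the tin is upright, the lamp head is swung clear, and the block is on its sole in the red tray with the bystanders undisturbed.

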